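# Grade the blue glass on the sample rail

### The job

Lay the four blue glass slabs out on the wooden sample rail in order of shade, palest next to the white end block and darkest next to the black one: one slab flat on each mark, centred, its long side along the rail. Set each down on the rail rather than dropping it, and leave the cutters, the flux jar and the reel of foil where they are.

Things in the scene. Friction and masses are not known exactly. Their poses are not given: they have to be found in the camera images.
- glass_pale: loose cast-glass slab, palest, almost white ice blue; 50 (own x) x 34 (own y) x 24 mm high, 100 g nominal; upright sides to 20 mm, then a slightly smaller raised top (42 x 26 mm). Origin: centre of its underside; z up. It starts flat on the work surface (z = 0), at any of four places and turned freely; grip it across its 34 mm width.
- glass_light: loose cast-glass slab, second palest, sky blue; 50 (own x) x 34 (own y) x 24 mm high, 100 g nominal; upright sides to 20 mm, then a slightly smaller raised top (42 x 26 mm). Origin: centre of its underside; z up. It starts flat on the work surface (z = 0), at any of four places and turned freely; grip it across its 34 mm width.
- glass_mid: loose cast-glass slab, second darkest, strong cobalt blue; 50 (own x) x 34 (own y) x 24 mm high, 100 g nominal; upright sides to 20 mm, then a slightly smaller raised top (42 x 26 mm). Origin: centre of its underside; z up. It starts flat on the work surface (z = 0), at any of four places and turned freely; grip it across its 34 mm width.
- glass_dark: loose cast-glass slab, darkest, near-black navy blue; 50 (own x) x 34 (own y) x 24 mm high, 100 g nominal; upright sides to 20 mm, then a slightly smaller raised top (42 x 26 mm). Origin: centre of its underside; z up. It starts flat on the work surface (z = 0), at any of four places and turned freely; grip it across its 34 mm width.
- rail: fixed flat pale-wood rail, 80 (own x) x 350 (own y) x 15 mm high, no rim. Origin: centre of its underside, z up. Four flush grey marks with white outlines (60 along y x 46) lie in a row on top, centres at x = 0, y = -99, -33, +33, +99 mm. A slab lies with its long side (own x) along the rail's y, either way round. Own x points away from the robot, turned up to 0.25 rad; its place varies.
- white_end: white block fixed on the rail just beyond the last mark at one end, own x = 0, own y = +156 or -156 mm of the rail (the white and black ends change over from start to start): 60 (across the rail) x 20 (along it) x 24 mm high. Origin: centre of its underside, on the rail's top. It shows which end is the pale one.
- black_end: black block fixed on the rail just beyond the last mark at one end, own x = 0, own y = +156 or -156 mm of the rail (the white and black ends change over from start to start): 60 (across the rail) x 20 (along it) x 24 mm high. Origin: centre of its underside, on the rail's top. It shows which end is the dark one.
- cutters: bystander: loose side cutters with a red and a yellow handle, lying flat, about 150 x 75 x 18 mm, near the rail's right end. Origin: on the underside, about midway along. Leave alone.
- flux: bystander: small loose amber jar with black cap, 38 mm across, 75 mm high, standing near the rail's left end. Origin: centre of its underside. Leave alone.
- foil_reel: bystander: loose flat reel of copper foil with white flanges, 64 mm across, 16 mm high, lying to the left of the slabs. Origin: centre of its underside. Leave alone.
Not all that is in view belongs to the job. Leave any orange or red look-alike of the glass_light alone.

How it is judged:
At the end, for the whole second after the job is handed in: Each slab lies flat (within 0.1 rad) on the rail's top, its centre within 12 mm of its mark's centre along and across the rail and its long side within 0.26 rad of the rail's; palest at the white end, then light, mid, and darkest at the black end; all released and at rest (((y of white_end in the frame of rail above 0 m and y of glass_pale in the frame of rail between 0.087 and 0.111 m and y of glass_light in the frame of rail between 0.021 and 0.045 m and y of glass_mid in the frame of rail between -0.045 and -0.021 m and y of glass_dark in the frame of rail between -0.111 and -0.087 m) or (y of white_end in the frame of rail below 0 m and y of glass_pale in the frame of rail between -0.111 and -0.087 m and y of glass_light in the frame of rail between -0.045 and -0.021 m and y of glass_mid in the frame of rail between 0.021 and 0.045 m and y of glass_dark in the frame of rail between 0.087 and 0.111 m)) and x of glass_pale in the frame of rail between -0.012 and 0.012 m and z of glass_pale in the frame of rail between 0.01 and 0.02 m and angle between the x axis of each of glass_pale, glass_light, glass_mid, glass_dark and the y axis of rail, either way round below 0.26 rad and angle between each of glass_pale, glass_light, glass_mid, glass_dark's own z axis and vertical below 0.1 rad and linear speed of each of glass_pale, glass_light, glass_mid, glass_dark below 0.01 m/s and contact force between each of glass_pale, glass_light, glass_mid, glass_dark and the fingers below 0.1 N and x of glass_light in the frame of rail between -0.012 and 0.012 m and z of glass_light in the frame of rail between 0.01 and 0.02 m and x of glass_mid in the frame of rail between -0.012 and 0.012 m and z of glass_mid in the frame of rail between 0.01 and 0.02 m and x of glass_dark in the frame of rail between -0.012 and 0.012 m and z of glass_dark in the frame of rail between 0.01 and 0.02 m); the robot touches nothing.
It fails at once if a glass slab is let go more than about 20 mm above the rail (underside over 35 mm above the work surface) ((height (world z) of glass_pale above 0.035 m and contact force between glass_pale and the fingers below 0.05 N) or (height (world z) of glass_light above 0.035 m and contact force between glass_light and the fingers below 0.05 N) or (height (world z) of glass_mid above 0.035 m and contact force between glass_mid and the fingers below 0.05 N) or (height (world z) of glass_dark above 0.035 m and contact force between glass_dark and the fingers below 0.05 N)).
It fails at once if the side cutters moved more than 20 mm (distance of cutters from where it was at the start of the episode above 0.02 m).
It fails at once if the flux jar moved more than 20 mm (distance of flux from where it was at the start of the episode above 0.02 m).
It fails at once if the reel of copper foil moved more than 20 mm (distance of foil_reel from where it was at the start of the episode above 0.02 m).
It also fails if it takes over 96 s, if anything falls off the work surface, if the arm or the gripper's body presses on something with over 40 N, if the wrist force passes 120 N, or if a joint passes its speed limit or range.

### The arm

A 7-joint arm with a two-finger parallel gripper is mounted at the origin on the work surface. World frame = base frame: x ahead of the robot, y to its left, z up, the work surface at z = 0. Lengths are in m, angles in rad, forces in N, time in s.
With the tool pointing down it reaches from about 0.425 to 1.025 m from the base axis. Payload 9.4 kg.
Tool frame: the origin (TCP) lies at the centre of the arm's flange, where the gripper is bolted on; the fingertips stand 173 mm ahead of it and the grasp point (between the pads) lies 155 mm ahead of it; z points along the fingers, y is the line along which they close (so a half turn about z gives the same grasp; the last joint's range is limited). The gripper opens to 85 mm and grips with 20 to 120 N. Pads are 22 mm wide; open, the fingers measure 114 mm over their backs; the gripper's body (76 mm by 85 mm) begins 54 mm behind the grasp point. The pads swing forward as they close: fully open they stand 13 mm farther back than shut.
Start: joints at [-1.399, 0.599, -0.003, 1.599, 0.002, 0.943, -0.08], TCP at [0.179, 0.703, 0.405] pointing down, gripper open.
Joint ranges: [-2.57, 2.57], [-0.35, 1.97], [-1.29, 1.29], [0.11, 2.56], [-1.05, 4.19], [0.11, 1.86], [-2.63, 2.63]. Speed limits (rad/s): [2.22, 2.22, 3.01, 3.01, 3.14, 3.14, 3.14].

### API

Orientations are given as a unit quaternion [w, x, y, z].
In Python, from rig import r, solve_ik, readout, capture gives the robot as it stands. Calls block until the motion is done:
- r.move_to(position, orientation): joint-space move of the TCP to a pose.
- r.move_linear(position, frame=None, vel=0.15, until_force=None): straight line of the TCP; frame=None keeps the orientation; vel is the mean speed in m/s. With until_force (N) it stops when the force on the tool has changed by that much, and returns True; else False.
- r.move_joints(angles): joint-space move.
- r.grip(opening, squeeze=None): finger opening in m; squeeze is the grip in N (None keeps the last); returns when the fingers have stopped.
- r.hold(seconds).
- solve_ik(position, orientation): joint angles nearest the present ones, or None.
- readout.state(): the state.
- capture(name): name is "scene" or "top" or "wrist"; returns a dict with "image" (400x640x3 uint8, red, green, blue), "fx", "fy", "cx", "cy" (pixels), "k1" (the pictures are not rectified: a ray, as slopes to the right and down, at radius r is drawn at 1 + k1 r^2 times it, then the intrinsics apply), "rvec" (rotation vector, rad) and "tvec" (3), from world to camera coordinates, as OpenCV has them. Camera axes: x right, y down, z forward; pixel columns grow to the right and rows downward; lengths in m; the calibration is good to about 2 mm. A picture is of the moment at which its call begins. There is no depth.
A pose or a line that the arm cannot do raises r.PlanningError and nothing moves.
- r.finish_job(): hands the job in; it is judged then, once.
The state is a dict: "t": time; "joint_positions": joint angles; "joint_vel": joint speeds; "tau": joint torques, N m; "tcp_pos": TCP position; "eef_rot": TCP orientation; "ft_force": force on the tool from outside, world axes, zero at the start; "wrist_torque": the same for the moment, N m; "gripper_width": finger opening in m; "grasp_force": force on a finger pad.
Only numpy, scipy, OpenCV 4.12 (cv2) and the standard library are available. Lean on these libraries where they do the work, as an engineer would, in place of code of your own. Each camera call takes 0.05 s, during which the arm holds its last target. There are 200 camera calls.

## Working session

There is one attempt and no reset: what is moved stays moved. The work goes in short steps, each a Python script; the robot and the scene stay as the last script left them, time stands still between calls to the robot, and variables do not carry over. Pictures are saved under pics/ and viewed, at most 14 in all, crops included, and the job is handed in when it is done.

```bash
ls; mkdir -p pics
python3 - <<'E'
from rig import r, solve_ik, readout, capture
import cv2
for n in ("scene","top"):
    c=capture(n); cv2.imwrite(f"pics/{n}0.png",c["image"][:,:,::-1])
    print(n,{k:v for k,v in c.items() if k!="image"})
print(readout.state())
E
```

```text
pics
scene {'fx': 401.2095991163521, 'fy': 401.2095991163521, 'cx': 320.06964122709303, 'cy': 198.9605506451151, 'k1': -0.01755696100630259, 'rvec': array([ 1.8535164 ,  1.97255319, -0.55982676]), 'tvec': array([ 0.03594772, -0.41248143,  1.30894728])}
top {'fx': 362.0655514472084, 'fy': 362.0655514472084, 'cx': 316.3411213369606, 'cy': 198.516101622103, 'k1': -0.056263400712722594, 'rvec': array([ 2.14548621, -2.14829001,  0.1131387 ]), 'tvec': array([0.01472134, 0.51090865, 0.90378276])}
{'t': 0.1, 'joint_positions': array([-1.39872032,  0.6000574 , -0.00254694,  1.60001521,  0.00178836,
        0.94285707, -0.07980408]), 'joint_vel': array([-0.00045659, -0.00354262,  0.00056564, -0.00235115, -0.00023179,
       -0.00034728,  0.00198038]), 'tau': array([ 5.97704304e-03, -7.77988315e+01,  1.57050088e+00, -2.58625656e+01,
        1.26665714e-02,  5.44291150e-03, -7.42935526e-06]), 'tcp_pos': array([0.17845461, 0.70253189, 0.40390659]), 'eef_rot': array([-2.59446110e-05,  1.24042423e-01,  9.92276691e-01, -6.66888131e-04]), 'ft_force': array([-0.10557353,  1.15418477,  0.01609961]), 'wrist_torque': array([-0.0189782 ,  0.01559646,  0.0302819 ]), 'grasp_force': 0.0, 'gripper_width': 0.0851991508894001}
```

View pics/top0.png

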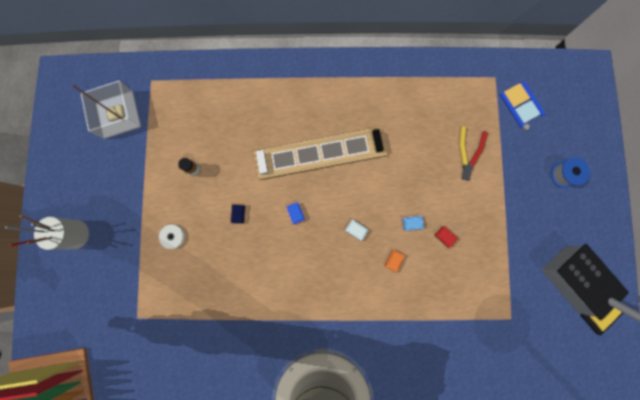

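View pics/scene0.png

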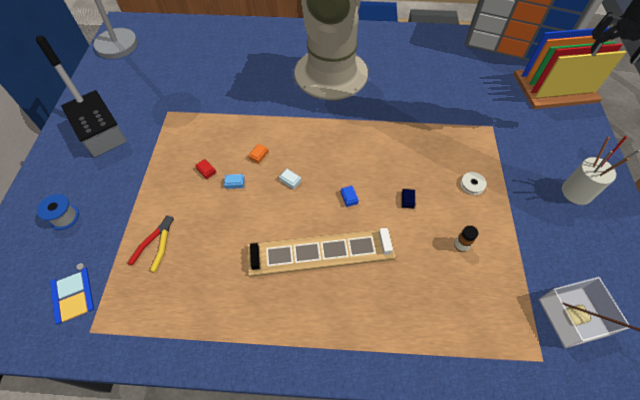

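The top view shows the dark slab near (238,214), mid (295,213), pale (357,230) and light (413,223). The decoys are orange (395,261) and red (446,237). The rail runs from (262,161), the white end on the left (+y), to (378,140), the black end. The scene view agrees.

```bash
cat > h.py <<'E'
import numpy as np, cv2
from rig import r, solve_ik, readout, capture
SEEDS={"top":dict(dark=(238,214),mid=(295,213),pale=(357,230),light=(413,223),white=(262,161),black=(378,140)),
       "scene":dict(dark=(408,198),mid=(349,196),pale=(290,178),light=(234,181),white=(386,240),black=(255,256))}
def ray(c,uv):
    K=np.array([[c["fx"],0,c["cx"]],[0,c["fy"],c["cy"]],[0,0,1]])
    p=cv2.undistortPoints(np.array(uv,float).reshape(-1,1,2),K,np.array([c["k1"],0,0,0]))[:,0]
    R=cv2.Rodrigues(np.asarray(c["rvec"]))[0]
    return -R.T@c["tvec"], np.c_[p,np.ones(len(p))]@R
def plane(c,uv,z):
    o,d=ray(c,uv); return o+d*((z-o[2])/d[:,2:])
def project(c,P):
    K=np.array([[c["fx"],0,c["cx"]],[0,c["fy"],c["cy"]],[0,0,1]])
    return cv2.projectPoints(np.array(P,float).reshape(-1,1,3),np.asarray(c["rvec"]),np.asarray(c["tvec"]),K,np.array([c["k1"],0,0,0]))[0][:,0]
def tri(c1,uv1,c2,uv2):
    A=np.zeros((3,3));b=np.zeros(3)
    for c,uv in((c1,uv1),(c2,uv2)):
        o,d=ray(c,[uv]);d=d[0]/np.linalg.norm(d[0]);M=np.eye(3)-np.outer(d,d);A+=M;b+=M@o
    return np.linalg.solve(A,b)
def mask(img,name):
    h,s,v=[x.astype(int) for x in cv2.split(cv2.cvtColor(img,cv2.COLOR_RGB2HSV))]
    R,G,B=[img[:,:,i].astype(int) for i in range(3)]
    m={"dark":(B>R+12)&(v<110)&(s>100),"mid":(B>R+60)&(s>170)&(v>110),"light":(B>R+40)&(s>60)&(s<=190)&(v>140)&(G>B-110),
       "pale":(B>R+3)&(v>140)&(s<70),"white":(v>190)&(s<40),"black":(v<50)}[name]
    return cv2.morphologyEx(m.astype(np.uint8),cv2.MORPH_OPEN,np.ones((3,3),np.uint8))
def blob(img,name,near):
    n,l,st,ce=cv2.connectedComponentsWithStats(mask(img,name))
    ok=[i for i in range(1,n) if st[i,4]>25]
    i=min(ok,key=lambda i:np.hypot(*(ce[i]-near))); return ce[i],(l==i).astype(np.uint8),st[i,4]
E
python3 - <<'E'
from h import *
t,s=capture("top"),capture("scene")
for n in SEEDS["top"]:
    a,_,na=blob(t["image"],n,SEEDS["top"][n]); b,_,nb=blob(s["image"],n,SEEDS["scene"][n])
    print(n,a.round(1),na,b.round(1),nb,tri(t,a,s,b).round(4))
E
```

```text
dark [237.5 213.5] 171 [408.1 197.9] 215 [0.4743 0.2236 0.0089]
mid [295.3 212.7] 170 [349.  195.9] 222 [0.4764 0.0699 0.0071]
pale [356.5 229.7] 232 [290.2 177.8] 214 [ 0.4313 -0.0901  0.0105]
light [413.  222.8] 246 [233.8 179.9] 203 [ 0.4488 -0.2387  0.0128]
white [260.9 161.3] 154 [385.7 239.2] 184 [0.6097 0.1592 0.0336]
black [377.6 140.3] 125 [254.3 255.9] 200 [ 0.6679 -0.1493  0.0237]
```

```bash
cat >> h.py <<'E'
def down(psi):
    a=(psi+np.pi/2)/2; return np.array([0,np.cos(a),np.sin(a),0])
def best(p,psi):
    """orientation (of the two half turns) keeping the last joint nearest mid-range"""
    c=[(abs(j[6]),down(q)) for q in (psi,psi+np.pi) if (j:=solve_ik(p,down(q))) is not None]
    return min(c,key=lambda x:x[0])[1] if c else None
E
python3 - <<'E'
from h import *
import pickle
S=[]
for k,p in enumerate([(0.62,0.05,0.45),(0.55,-0.05,0.45)]):
    p=np.array(p); q=best(p,0.19); print(q, solve_ik(p,q)); r.move_to(p,q)
    r.hold(0.3); c=capture("wrist"); S.append(c); cv2.imwrite(f"pics/w{k}.png",c["image"][:,:,::-1])
    print({a:v for a,v in c.items() if a!="image"}, readout.state()["t"], readout.state()["tcp_pos"])
    for n,P in dict(dark=[.4743,.2236,.01],mid=[.4764,.0699,.01],pale=[.4313,-.0901,.01],light=[.4488,-.2387,.01],white=[.6097,.1592,.03],black=[.6679,-.1493,.03]).items(): print(n,project(c,P).round(0))
pickle.dump(S,open("w.pkl","wb"))
E
```

```text
[0.         0.63684421 0.77099251 0.        ] [-0.46715549  0.4531021   0.43400865  1.81574473 -0.23293104  0.92309947
  0.25984717]
{'fx': 305.97362744487316, 'fy': 305.97362744487316, 'cx': 318.8624359759271, 'cy': 200.99798879148935, 'k1': -0.055863721979851566, 'rvec': array([-2.79537663, -0.2662516 , -0.04483719]), 'tvec': array([-0.61897463, -0.12035355,  0.40108551])} 3.3333 [0.62001358 0.05018962 0.44999279]
dark [[225.  -3.]]
mid [[214. 127.]]
pale [[175. 230.]]
light [[184. 312.]]
white [[327.  75.]]
black [[325. 298.]]
[0.         0.63684421 0.77099251 0.        ] [-0.34413203  0.36214755  0.45326283  1.96649878 -0.20662858  0.85747166
  0.4095947 ]
{'fx': 305.97362744487316, 'fy': 305.97362744487316, 'cx': 318.8624359759271, 'cy': 200.99798879148935, 'k1': -0.055863721979851566, 'rvec': array([-2.7951561 , -0.26781301, -0.0448304 ]), 'tvec': array([-0.53167103, -0.20070722,  0.37301061])} 4.2417 [ 0.55037327 -0.04929762  0.44975063]
dark [[298. -87.]]
mid [[278.  57.]]
pale [[228. 175.]]
light [[230. 269.]]
white [[406.  -4.]]
black [[386. 248.]]
```

View pics/w1.png

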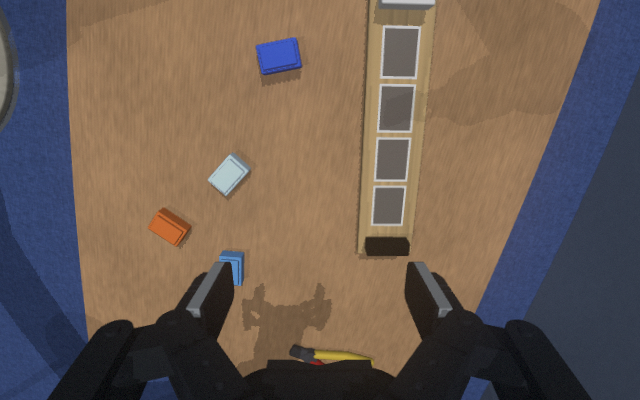

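The wrist view shows the four marks at about (401,52), (396,108), (392,160) and (388,206). Mid is at (278,57), pale at (228,175), and light at (230,268), partly behind a finger. I'll measure the marks from both wrist views.

```bash
cat >> h.py <<'E'
def marks(c):
    img=c["image"]; h,s,v=cv2.split(cv2.cvtColor(img,cv2.COLOR_RGB2HSV))
    m=((s<70)&(v>60)&(v<150)).astype(np.uint8); m=cv2.morphologyEx(m,cv2.MORPH_OPEN,np.ones((3,3),np.uint8))
    out=[]
    for k in cv2.findContours(m,cv2.RETR_EXTERNAL,cv2.CHAIN_APPROX_NONE)[0]:
        (x,y),(w,hh),a=cv2.minAreaRect(k)
        if cv2.contourArea(k)>500 and cv2.contourArea(k)>.85*w*hh and max(w,hh)<90:
            M=cv2.moments(k); out.append((M["m10"]/M["m00"],M["m01"]/M["m00"]))
    return np.array(sorted(out,key=lambda p:p[1]))
E
python3 - <<'E'
from h import *
import pickle
S=pickle.load(open("w.pkl","rb"))
for c in S: print("cam",ray(c,[(320,200)])[0].round(3),ray(c,[(320,200)])[1].round(3)); m=marks(c); print(m.round(1)); print(plane(c,m,.015).round(4))
a,b=marks(S[0]),marks(S[1])
if len(a)==len(b)==4:print(np.array([tri(S[0],x,S[1],y) for x,y in zip(a,b)]).round(4))
for n,P in dict(mid=[.4764,.0699,.01],pale=[.4313,-.0901,.01]).items():
    q=[blob(c["image"],n,project(c,P)[0]) for c in S]; print(n,[(x[0].round(1),x[2]) for x in q],tri(S[0],q[0][0],S[1],q[1][0]).round(4))
E
```

```text
cam [0.604 0.135 0.418] [[ 0.065 -0.319 -0.946]]
[[327.2 121.9]
 [326.9 172.4]
 [326.2 217.3]
 [325.6 258.4]]
[[ 0.6211  0.1045  0.015 ]
 [ 0.6338  0.0392  0.015 ]
 [ 0.6457 -0.0253  0.015 ]
 [ 0.658  -0.0905  0.015 ]]
cam [0.535 0.035 0.418] [[ 0.065 -0.319 -0.946]]
[[399.7  51.7]
 [395.7 107.7]
 [391.7 158.9]
 [387.9 205.4]]
[[ 0.6211  0.104   0.015 ]
 [ 0.6334  0.0393  0.015 ]
 [ 0.6456 -0.0255  0.015 ]
 [ 0.6579 -0.0905  0.015 ]]
[[ 0.6213  0.1043  0.0136]
 [ 0.6337  0.0392  0.0146]
 [ 0.6458 -0.0256  0.0142]
 [ 0.658  -0.0906  0.0148]]
mid [(array([210.9, 126.6]), np.int32(509)), (array([276.1,  56.8]), np.int32(128))] [0.4742 0.0701 0.0134]
pale [(array([174.3, 231. ]), np.int32(694)), (array([227.7, 174.5]), np.int32(865))] [ 0.4326 -0.088   0.0167]
```

Marks triangulate to z≈0.0145 with 66 mm spacing, and rail yaw ≈0.187. Next I'll look straight down at each slab with the wrist camera.

```bash
cat >> h.py <<'E'
def slab(c,P,z=.02):
    """top outline rectangle (centre xy, long-side yaw, sides) of the blue thing nearest P, cast onto plane z"""
    R,B=c["image"][:,:,0].astype(int),c["image"][:,:,2].astype(int)
    m=cv2.morphologyEx((B>R+3).astype(np.uint8),cv2.MORPH_OPEN,np.ones((3,3),np.uint8))
    k=[k for k in cv2.findContours(m,cv2.RETR_EXTERNAL,cv2.CHAIN_APPROX_NONE)[0] if cv2.contourArea(k)>150]
    uv=project(c,[*P[:2],z])[0]
    k=min(k,key=lambda k:np.hypot(*(cv2.minAreaRect(k)[0]-uv)))
    w=plane(c,k.reshape(-1,2),z)[:,:2]
    (x,y),s,_=rect=cv2.minAreaRect((w*1000).astype(np.float32)); b=cv2.boxPoints(rect)
    e=max((b[1]-b[0],b[2]-b[1]),key=np.linalg.norm)
    return np.array([x,y])/1000,np.arctan2(e[1],e[0])%np.pi,sorted(s),cv2.minAreaRect(k)[0]
E
python3 - <<'E'
from h import *
import pickle
G=dict(dark=[.4743,.2236],mid=[.4742,.0701],pale=[.4326,-.088],light=[.4488,-.2387])
S=pickle.load(open("w.pkl","rb")); O={}; tiles=[]; C={}
for n,P in G.items():
    p=np.array([P[0]+.0155,P[1]-.085,.36]); q=best(p,.19); r.move_to(p,q); r.hold(.25)
    c=C[n]=capture("wrist"); xy,yaw,s,uv=slab(c,P); O[n]=(xy,yaw)
    print(n,xy.round(4),round(yaw,3),np.round(s,1),np.round(uv))
    m=cv2.cvtColor(c["image"],cv2.COLOR_RGB2BGR); x,y=map(int,uv); t=xy
    d=np.array([np.cos(yaw),np.sin(yaw)])*.025
    a=project(c,[[*(t-d),.02],[*(t+d),.02]]).astype(int); cv2.line(m,tuple(map(int,a[0])),tuple(map(int,a[1])),(0,0,255),1)
    tiles.append(m[:260,150:490])
    for w in ([S[0]] if n in("mid","pale") else [capture("top")]):
        print("  tri with other view",tri(c,uv,w,slab(w,P)[3]).round(4))
print(readout.state()["t"])
pickle.dump(O,open("o.pkl","wb"))
cv2.imwrite("pics/slabs.png",np.vstack([np.hstack(tiles[:2]),np.hstack(tiles[2:])]))
E
```

```text
dark [0.4742 0.2267] 3.081 [28.1 43.7] [319.  90.]
  tri with other view [ 0.5092  0.1873 -0.7983]
mid [0.4777 0.0711] 0.371 [33.8 49.8] [323.  95.]
  tri with other view [0.478  0.0714 0.013 ]
pale [ 0.4327 -0.0885] 0.989 [33.3 48.9] [319.  96.]
  tri with other view [ 0.4327 -0.0878  0.011 ]
light [ 0.4501 -0.237 ] 1.674 [33.9 49.6] [320.  94.]
  tri with other view [ 0.4489 -0.2367  0.0183]
8.425
```

View pics/slabs.png

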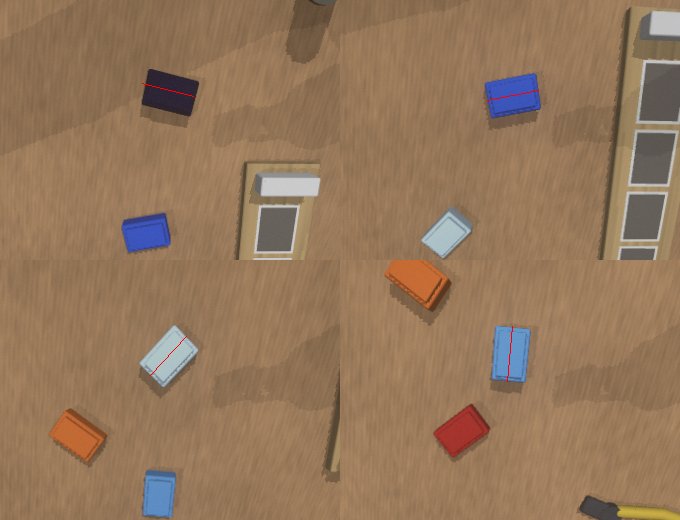

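The red axes fit pale, light and mid, all measuring 50x34 at z=20 mm. Dark was only partly masked (28x44), so I'll re-look at it with a better mask before picking. I'll start with the pale slab.

```bash
cat >> h.py <<'E'
MARK=dict(pale=(.6211,.1043),light=(.6336,.0392),mid=(.6457,-.0254),dark=(.6579,-.0905)); PHI=.1866
GZ=.172; RZ=.0145
def pick(xy,yaw):
    p=np.array([*xy,.27]); q=best(p,yaw-np.pi/2); r.grip(.085); r.move_to(p,q)
    print("touched" if r.move_linear([*xy,GZ],vel=.12,until_force=15) else "", end=" ")
    r.grip(.02,30); s=readout.state(); print("grip",round(s["gripper_width"],4),round(s["grasp_force"],1))
    r.move_linear([*xy,.27],vel=.15)
def place(n):
    xy=MARK[n]; p=np.array([*xy,.29]); q=best(p,PHI); r.move_to(p,q); s=readout.state()
    if s["grasp_force"]<3: print("LOST",s["gripper_width"]); return
    r.move_linear([*xy,GZ+RZ+.006],vel=.12)
    t=r.move_linear([*xy,GZ+RZ-.002],vel=.02,until_force=4)
    z=readout.state()["tcp_pos"]; r.grip(.065); r.move_linear([*xy,.29],vel=.2)
    print(n,"contact",t,z.round(4),"t",readout.state()["t"])
E
python3 - <<'E'
from h import *
import pickle
O=pickle.load(open("o.pkl","rb"))
pick(*O["pale"]); place("pale")
c=capture("top"); cv2.imwrite("pics/after1.png",cv2.resize(c["image"][100:300,180:460,::-1],None,fx=2.5,fy=2.5))
E
```

```text
Traceback (most recent call last):
  File "h.py", line 60, in pick
    print("touched" if r.move_linear([*xy,GZ],vel=.12,until_force=15) else "", end=" ")
                       ~~~~~~~~~~~~~^^^^^^^^^^^^^^^^^^^^^^^^^^^^^^^^^
rig.PlanningError: the arm cannot follow that straight line within its joint ranges
```

Run:
```python
from h import *
import pickle
O=pickle.load(open("o.pkl","rb")); xy,yaw=O["pale"]; s=readout.state()
print(s["t"],s["joint_positions"].round(2))
for z in(.27,.22,.172):
  for k in(0,1):
    j=solve_ik(np.array([*xy,z]),down(yaw-np.pi/2+k*np.pi)); print(z,k,None if j is None else j.round(2))
```

```text
9.6417 [-0.17  0.54  0.36  2.37 -0.61  0.32  0.14]
0.27 0 [-0.18  0.54  0.36  2.37 -0.61  0.32  0.14]
0.27 1 [ 0.39  0.54 -0.44  2.33  0.62  0.38  1.98]
0.22 0 [-0.06  0.63  0.19  2.39 -0.71  0.17  0.22]
0.22 1 [ 0.25  0.62 -0.25  2.37  0.72  0.22  1.89]
0.172 0 [ 0.2   0.73 -0.19  2.39  1.3   0.13 -1.81]
0.172 1 [ 0.2   0.73 -0.19  2.39  1.3   0.13  1.33]
```

```bash
cat >> h.py <<'E'
def pick(xy,yaw):
    p=np.array([*xy,.25]); r.grip(.085); q0=best(p,yaw-np.pi/2)
    qs=sorted((down(yaw-np.pi/2),down(yaw+np.pi/2)),key=lambda q:-abs(q@q0))
    for q in qs:
        try: r.move_to(p,q); t=r.move_linear([*xy,GZ],vel=.12,until_force=15); break
        except r.PlanningError as e: print("no line",e)
    else: return False
    r.grip(.02,30); s=readout.state(); print("touched",t,"grip",round(s["gripper_width"],4),round(s["grasp_force"],1),s["tcp_pos"].round(4))
    r.move_linear([*xy,.25],vel=.15); return True
E
python3 - <<'E'
from h import *
import pickle
O=pickle.load(open("o.pkl","rb"))
if pick(*O["pale"]):
    place("pale")
    c=capture("top"); cv2.imwrite("pics/after1.png",cv2.resize(c["image"][100:300,180:460,::-1],None,fx=2.5,fy=2.5))
print(readout.state()["t"],readout.state()["joint_positions"].round(2))
E
```

```text
no line the arm cannot follow that straight line within its joint ranges
touched False grip 0.0333 37.7 [ 0.4328 -0.0886  0.1727]
pale contact True [0.6214 0.1044 0.1879] t 18.5417
18.5917 [-0.26  0.63  0.01  1.92 -0.01  0.6  -0.06]
```

Run:
```python
from h import *
import pickle
O=pickle.load(open("o.pkl","rb"))
xy=MARK["pale"]; p=np.array([xy[0]+.0155,xy[1]-.085,.36]); r.move_to(p,best(p,.19)); r.hold(.2)
c=capture("wrist"); a=slab(c,xy,.035); print(a[0]-xy,a[1]-PHI-np.pi/2,a[2])
print(readout.state()["t"]); cv2.imwrite("pics/after1.png",c["image"][:,:,::-1])
```

```text
[0.00072666 0.00253349] 0.0043661594 [33.985687255859375, 48.57407760620117]
19.3583
```

View pics/after1.png

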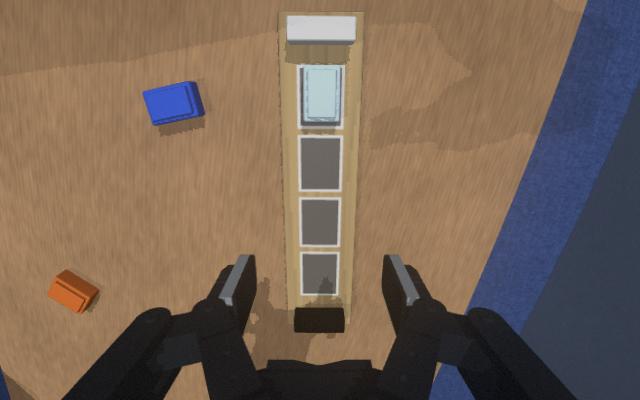

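The pale slab sits at (321,92) on the mark beside the white block, about 2.5 mm off centre and aligned with the rail. Next: light, mid, then dark after a second look with a darker mask.

Run:
```python
from h import *
import h, pickle
O=pickle.load(open("o.pkl","rb"))
for n in("light","mid"):
    if not pick(*O[n]): print("fail",n); break
    place(n)
P=[.4743,.2250]; p=np.array([P[0]+.0155,P[1]-.085,.36]); r.move_to(p,best(p,.19)); r.hold(.2)
c=capture("wrist"); img=c["image"]; d=dict(c); m=img.copy()
# dark: anything darker than shaded wood -> paint blue so slab() can use it
dk=img.max(2)<75; m[:]=(200,100,0); m[dk]=(0,0,200); d["image"]=m
a=slab(d,P); print(a); O["dark"]=(a[0],a[1]); pickle.dump(O,open("o.pkl","wb"))
x,y=map(int,a[3]); crop=lambda i:i[max(0,y-60):y+60,x-80:x+80,::-1]
cv2.imwrite("pics/dark.png",cv2.resize(np.hstack([crop(img),crop(m)]),None,fx=2.5,fy=2.5)); print(readout.state()["t"])
```

```text
touched False grip 0.0334 35.3 [ 0.4502 -0.2371  0.1728]
light contact True [0.6339 0.0392 0.1879] t 26.5917
touched False grip 0.0335 36.7 [0.4778 0.0712 0.1728]
mid contact True [ 0.646  -0.0255  0.1879] t 33.1667
(array([0.475685  , 0.22423035]), np.float32(3.084547), [33.51688003540039, 49.004940032958984], (319.2011413574219, 93.8669662475586))
34.3583
```

View pics/dark.png

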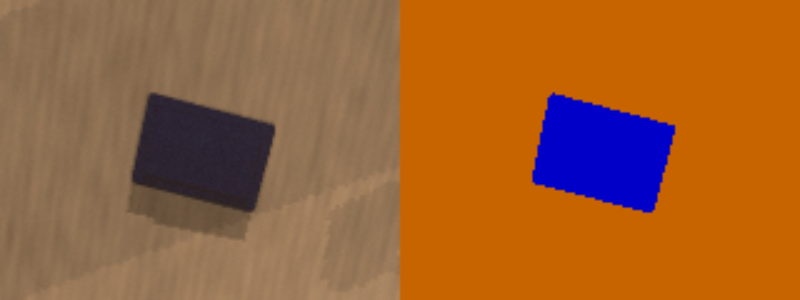

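The mask now covers the whole dark slab (49x33.5 mm). Now I'll pick and place it, then check all four.

Run:
```python
from h import *
import pickle
O=pickle.load(open("o.pkl","rb"))
if pick(*O["dark"]): place("dark")
im=[]
for n in("mid","dark"):
    xy=MARK[n]; p=np.array([xy[0]+.0155,xy[1]-.085,.38]); r.move_to(p,best(p,.19)); r.hold(.2); c=capture("wrist"); im.append(c["image"][:,160:480,::-1])
    for k in MARK:
        if k=="dark":
            d=dict(c); m=np.zeros_like(c["image"]); m[:]=(200,100,0); m[c["image"].max(2)<62]=(0,0,200)
            uv=project(c,[*MARK[k],.03])[0].astype(int); w=np.zeros(m.shape[:2],bool); w[max(0,uv[1]-32):uv[1]+32,uv[0]-40:uv[0]+40]=1; m[~w]=(200,100,0); d["image"]=m
        else: d=c
        try: a=slab(d,MARK[k],.035); print(n,k,(a[0]-MARK[k]).round(4),round(a[1]-PHI-np.pi/2,3),np.round(a[2],1))
        except Exception as e: print(n,k,e)
cv2.imwrite("pics/final.png",np.hstack(im)); print(readout.state()["t"])
c=capture("top"); cv2.imwrite("pics/finaltop.png",c["image"][:,:,::-1])
```

```text
touched False grip 0.0333 35.4 [0.4759 0.2243 0.1728]
dark contact True [ 0.6582 -0.0905  0.1879] t 41.225
mid pale [ 0.0146 -0.0701] 0.004 [34.5 44.4]
mid light [ 0.0021 -0.005 ] 0.004 [34.5 44.4]
mid mid [0.0012 0.0002] -0.001 [34.7 50.1]
mid dark [ 0.0027 -0.0064] -1.567 [29.8 32.3]
dark pale [ 0.0267 -0.1345] -0.006 [34.4 45.7]
dark light [ 0.0142 -0.0694] -0.006 [34.4 45.7]
dark mid [ 0.0021 -0.0048] -0.006 [34.4 45.7]
dark dark [ 0.0033 -0.0116] -1.564 [21.  31.8]
42.55
```

View pics/final.png

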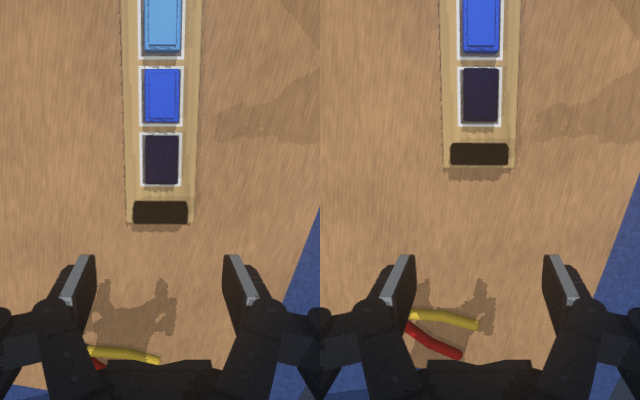

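Mid at (162,96) is 1 mm off. Dark at (480,97) sits centred inside its mark's outline; its numeric check failed on the mask, so I go by the picture. Light is cut off by the frame, so I'll check it once from above and hand in if it's good.

Run:
```python
from h import *
xy=MARK["light"]; p=np.array([xy[0]+.0155,xy[1]-.085,.40]); r.move_to(p,best(p,.19)); r.hold(.3); c=capture("wrist")
ok=True
for k in("pale","light","mid"):
    a=slab(c,MARK[k],.035); e=a[0]-MARK[k]; print(k,e.round(4),np.round(a[2],1)); ok&=np.abs(e).max()<.008
if ok: print(r.finish_job())
```

```text
pale [ 0.0014 -0.0022] [33.7 44.7]
light [0.0013 0.0002] [34.6 49.4]
mid [0.0009 0.0016] [34.9 52. ]
the job is handed in; nothing more can be done
None
```

The job is handed in: all four slabs lie on their marks from palest at the white end to darkest at the black end, with pale, light and mid measured within about 3 mm and dark checked by eye as centred; no verdict was returned.

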